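Free the jammed caddy tin

ROBOT

A 6-joint arm with a two-finger parallel gripper is mounted at the origin on a cart in front of the work surface, level with it; the furniture and walls round the work are solid. World frame = base frame: x ahead of the robot, y to its left, z up, the work surface at z = 0. Lengths are in m, angles in rad, forces in N, time in s.
With the tool pointing down it reaches from about 0.375 to 0.925 m from the base axis. Payload 5.7 kg.
Tool frame: the origin (TCP) lies midway between the tips of the shut fingers; the grasp point (between the pads) lies 19 mm behind it; z points along the fingers, x is the direction in which the jaws open and shut, and the axes are right-handed (so a half turn about z gives the same grasp; the last joint's range is limited). The gripper opens to 88 mm and grips with 3 to 60 N. Pads are 20 mm wide; open, the fingers measure 115 mm over their backs; the gripper's body (75 mm by 178 mm) begins 61 mm behind the grasp point.
Start: joints at [1.212, 0.359, 1.51, -0, 1.272, -0.115], TCP at [0.145, 0.582, 0.223] pointing down, gripper open.
Joint ranges: [-2.97, 2.97], [-1.01, 2.36], [0.21, 2.38], [-0.96, 4.11], [0.2, 2.71], [-2.98, 2.98]. Speed limits (rad/s): [2.39, 2.39, 3.14, 3.14, 3.14, 3.14].

INTERFACE

Orientations are given as a unit quaternion [x, y, z, w].
In Python, from bench import move_ptp, servo_line, goto_joints, move_gripper, sleep, inverse_kinematics, capture, PlanningError, close_job, spot_in, silhouettes, current_clock, current_joint_pos, current_qvel, current_joint_torque, current_position, current_orientation, current_force, current_torque, current_finger_gap gives the robot as it stands. Calls block until the motion is done:
- move_ptp(position, orientation): joint-space move of the TCP to a pose.
- servo_line(position, orientation=None, rate=0.15, contact_N=None): straight line of the TCP; orientation=None keeps the orientation; rate is the mean speed in m/s. With contact_N (N) it stops when the force on the tool has changed by that much, and returns True; else False.
- goto_joints(angles): joint-space move.
- move_gripper(opening): finger opening in m; the grip force is fixed at half the most; returns when the fingers have stopped.
- sleep(seconds).
- inverse_kinematics(position, orientation): joint angles nearest the present ones, or None.
- capture(name): name is "scene" or "top" or "wrist"; returns a dict with "image" (384x512x3 uint8, blue, green, red), "range_z" (384x512 float32, m along the optical axis (not along the pixel's ray), 0 where there is no reading), "intrinsics" (3x3 intrinsics, pixels), "R" (3x3) and "t" (3): a world point X has camera coordinates R X + t. Camera axes: x right, y down, z forward; pixel columns grow to the right and rows downward; lengths in m; the calibration is good to about 2 mm. A picture is of the moment at which its call begins.
A pose or a line that the arm cannot do raises PlanningError and nothing moves.
- close_job(): hands the job in, once; it reports no verdict.
Trained networks look in the newest picture that a camera, given by its name, has taken for a name from the list of things; names that differ only in an ending like _2 or _b are one class to them, and where a whole thing is asked for, a point or a joint stands for the part that bears it (a point fixed in the world has none). Each returns a list of dicts, best first, with "conf" (0 to 1); they miss things now and then, are a little off and sometimes report something else, mostly with a low value. They report only what shows in the picture. A call takes as long as a camera call.
- spot_in(camera, query): "xy" ([column, row] in pixels, amid what is visible of it).
- silhouettes(camera, query): "region" (384x512 bool, what is visible of it) and "xy" ([column, row] in pixels, amid what is visible of it).
Readings, each from a call of its own:
- current_clock(): time.
- current_joint_pos(): joint angles.
- current_qvel(): joint speeds.
- current_joint_torque(): joint torques, N m.
- current_position(): TCP position.
- current_orientation(): TCP orientation.
- current_force(): force on the tool from outside, world axes, zero at the start.
- current_torque(): the same for the moment, N m.
- current_finger_gap(): finger opening in m.
Only numpy, scipy, OpenCV 4.12 (cv2) and the standard library are available. Lean on these libraries where they do the work, as an engineer would, in place of code of your own. Each camera call takes 0.05 s, during which the arm holds its last target.

TASK

The metal caddy tin has slipped askew in its wooden holder and is jammed under the holder's dark frame. Without forcing it, turn it level inside the holder so that its corner comes free, ease it up and out through the frame's window, and set it gently down upright in the middle of the wooden serving board, lined up lengthwise with the board; leave the other things where they stand.

Things in the scene. Friction and masses are not known exactly. Their poses are not given: they have to be found in the camera images.
- holder: Open wooden holder fixed on the worktop, 99 (x) x 150 (y) x 108 (z) mm; origin at the centre of its underside, y along its length. Cavity 83 (x) x 134 (y) mm, floor at z = 6, end walls 8 mm thick, side walls 55 mm high. The tin in it is propped about 15 degrees steep: -y end up on a step, +y end down on the floor, the upper edge of that end below the dark keeper frame.
- holder_mouth (a point): Point midway over the holder's cavity, 108 mm above the worktop, at the top of the dark wooden keeper frame that lies over the cavity (z = 100 to 108). The frame's window is 83 (x) x 114 (y) mm. The frame is stiffly set up to 5 mm off this point along the holder's y, either way, and its place is not reported: it must be seen or felt. It stays put under gentle forces.
- holder_step (a point): Middle of the line on the step's top (z = 32.5, from y = -67 to -50) about where the tin's raised lower edge lies. Turned about it, the tin comes level with its foot at about z = 35 and its rim (60 mm higher) still below the frame. Level, the tin (110 mm long) passes the window with 2 mm to spare at each end, 4 mm at each side; askew or off the window it catches and jams.
- tin: Loose open aluminium tin with a wooden cross handle, about 0.3 kg. 75 (x) x 110 (y) x 60 (z) mm, origin at the centre of its underside, z up through the handle, y along its length. The handle stands across the middle, along x, 10 mm thick in y; its grip bar, 69 mm long and 28 mm high, fills z = 109 to 137 mm, with an open hand slot below it. It starts turned about its x axis, +y end low.
- tin_bar (a point): Centre of the tin's grip bar, 123 mm above the tin's underside on its z axis, axes as the tin's; grasp it across the 10 mm thickness (along the tin's y).
- tin_foot (a point): Centre of the tin's underside, axes as the tin's.
- board: Dark wooden serving board fixed on the worktop, 115 (x) x 150 (y) x 12 (z) mm; origin at the centre of its underside, y along its length.
- board_top (a point): Centre of the board's top face, 12 mm above the worktop.
- salt_mid (a point): Centre of the salt shaker, 44 mm across, 90 mm high: a bystander.
- honey_mid (a point): Centre of a jar with a red lid, 60 mm across, 86 mm high: a bystander.
- jam_mid (a point): Centre of a jar with a pale lid, 62 mm across, 99 mm high: a bystander.
- sign_mid (a point): Centre of a small slate sign in a wooden foot, 62 mm wide, 58 mm high: a bystander.
- fork_mid (a point): Centre of a cake fork, 145 mm long, lying on the worktop: a bystander.
- tape_mid (a point): Centre of a roll of tape, 104 mm across, 25 mm high, lying on the worktop: a bystander.

How it is judged:
By the outcome, as a careful person would: the job done as asked, in the order asked, and still so for the second after the job is handed in, with the robot touching nothing.
It also fails if it takes over 72 s, if anything falls off the work surface, if the arm or the gripper's body presses on something with over 40 N, if the wrist force passes 120 N, or if a joint passes its speed limit or range.

## Working session

There is one attempt and no reset: what is moved stays moved. The work goes in short steps, each a Python script; the robot and the scene stay as the last script left them, time stands still between calls to the robot, and variables do not carry over. Pictures are saved under pics/ and viewed, and the job is handed in when it is done.

```bash
mkdir -p pics; ls; python3 - <<'E'
from bench import *
import cv2,numpy as np
for n in ("scene","top","wrist"):
    c=capture(n); cv2.imwrite(f"pics/{n}0.png",c["image"]); print(n,c["intrinsics"].tolist(),np.round(c["R"],3).tolist(),np.round(c["t"],3).tolist())
    for q in ("holder","tin","board","tin_bar","salt_mid","honey_mid","jam_mid","sign_mid","fork_mid","tape_mid"):
        r=spot_in(n,q); print(q,[(np.round(d["xy"]).tolist(),round(d["conf"],2)) for d in r[:2]])
print(current_clock(),current_position(),current_orientation(),current_force())
E
```

```text
pics
scene [[420.15597696997816, 0.0, 249.1141748279254], [0.0, 420.15597696997816, 190.25010755748116], [0.0, 0.0, 1.0]] [[-0.87, -0.493, 0.0], [-0.341, 0.601, -0.722], [0.356, -0.628, -0.691]] [0.584, 0.256, 0.85]
holder [([268.0, 204.0], 0.82)]
tin [([269.0, 183.0], 0.85), ([166.0, 243.0], 0.58)]
board [([215.0, 282.0], 0.77)]
tin_bar [([264.0, 184.0], 0.92), ([266.0, 203.0], 0.27)]
salt_mid [([195.0, 214.0], 0.7)]
honey_mid [([219.0, 187.0], 0.61)]
jam_mid [([165.0, 240.0], 0.72)]
sign_mid [([285.0, 258.0], 0.75)]
fork_mid []
tape_mid [([239.0, 167.0], 0.69)]
top [[471.4008992981856, 0.0, 256.3704583607805], [0.0, 471.4008992981856, 190.42645717479616], [0.0, 0.0, 1.0]] [[-0.004, -0.999, 0.039], [-0.999, 0.003, -0.04], [0.04, -0.039, -0.998]] [0.069, 0.621, 0.946]
holder [([311.0, 185.0], 0.81)]
tin [([288.0, 192.0], 0.8), ([223.0, 246.0], 0.63)]
board [([168.0, 193.0], 0.9)]
tin_bar [([286.0, 192.0], 0.68)]
salt_mid [([222.0, 130.0], 0.78)]
honey_mid [([277.0, 129.0], 0.68)]
jam_mid [([165.0, 130.0], 0.73)]
sign_mid [([224.0, 246.0], 0.54)]
fork_mid [([337.0, 235.0], 0.61)]
tape_mid [([333.0, 123.0], 0.64)]
wrist [[291.27718754680836, 0.0, 255.8329314637805], [0.0, 291.27718754680836, 192.1528421501442], [0.0, 0.0, 1.0]] [[0.242, 0.97, -0.0], [0.934, -0.233, 0.271], [0.263, -0.065, -0.963]] [-0.599, -0.032, 0.39]
holder []
tin []
board []
tin_bar []
salt_mid []
honey_mid []
jam_mid []
sign_mid []
fork_mid []
tape_mid []
1.65 [0.14483869 0.58223176 0.22262506] [ 7.87853380e-01  6.15862849e-01 -3.70093826e-05  3.15937462e-05] [-0.41024807 -0.47230758 -1.18465401]
```

View pics/top0.png

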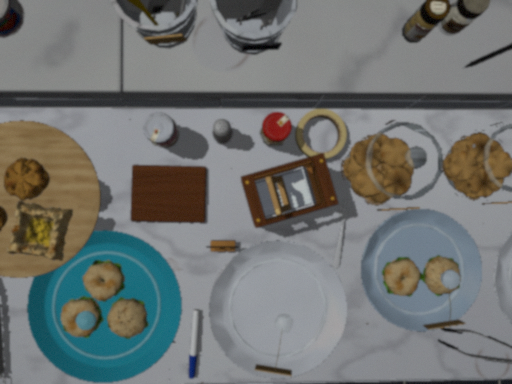

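View pics/scene0.png

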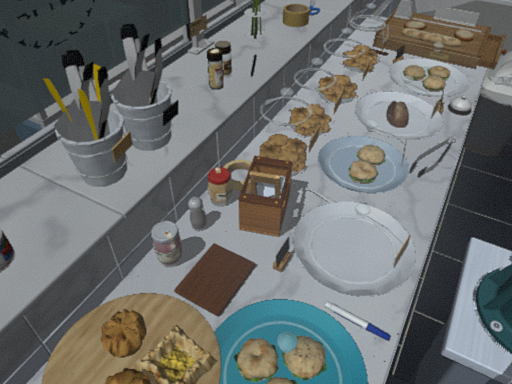

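View pics/wrist0.png

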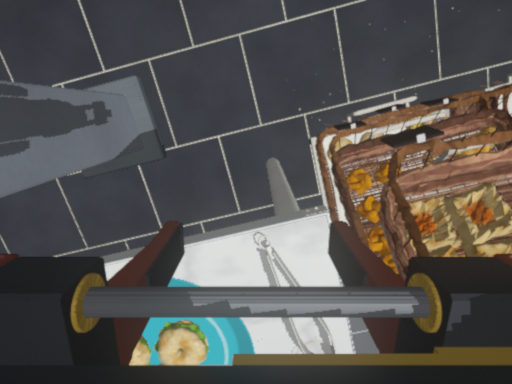

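```bash
cat > h.py <<'E'
from bench import *
import cv2,numpy as np
def cloud(c):
    z=c["range_z"]; K=c["intrinsics"]; v,u=np.mgrid[:z.shape[0],:z.shape[1]]
    P=np.stack([(u-K[0,2])/K[0,0]*z,(v-K[1,2])/K[1,1]*z,z],-1)
    W=(P-c["t"])@c["R"]   # R^T (P-t)
    W[z==0]=np.nan
    return W
def px(c,X):
    p=c["R"]@np.asarray(X)+c["t"]; q=c["intrinsics"]@p; return q[:2]/q[2]
E
python3 - <<'E'
from h import *
c=capture("top"); W=cloud(c)
cv2.imwrite("pics/topz.png",cv2.resize(c["image"][110:270,100:370],None,fx=2.9,fy=2.9,interpolation=cv2.INTER_CUBIC))
s=capture("scene"); Ws=cloud(s)
cv2.imwrite("pics/scz.png",cv2.resize(s["image"][140:260,200:340],None,fx=5,fy=5,interpolation=cv2.INTER_CUBIC))
np.savez("d.npz",W=W,Ws=Ws,it=c["image"],isc=s["image"])
for cam,c_,W_ in(("top",c,W),("scene",s,Ws)):
  for q in("board","holder","tin_bar","tin"):
    r=silhouettes(cam,q)
    if not r: print(cam,q,None);continue
    m=r[0]["region"]; P=W_[m]; P=P[~np.isnan(P[:,0])]
    rect=cv2.minAreaRect(P[:,:2].astype(np.float32)*1000)
    print(cam,q,m.sum(),r[0]["conf"],np.round(rect[0],1),np.round(rect[1],1),rect[2],"z",np.percentile(P[:,2],[2,25,50,75,98]).round(4))
m=(W[...,2]>.09)&(W[...,2]<.125)
u=slice(230,345);v=slice(145,235)
Z=W[v,u,2]*1000
for r in Z[::4,::4]: print(' '.join(f"{x:4.0f}" for x in r))
E
```

```text
top board 4250 0.77 [617.2 244.9] [150.3 117.4] 88.4011001586914 z [0.0081 0.0109 0.0121 0.0133 0.0156]
top holder 2359 0.97 [ 6.219e+02 -1.000e-01] [112.4 181.4] 15.803742408752441 z [0.0254 0.064  0.1072 0.1085 0.1111]
top tin_bar 2112 0.86 [615.8  10.9] [ 77.5 110.8] 14.429749488830566 z [0.0096 0.0259 0.0332 0.0815 0.1538]
top tin 2131 0.55 [616.8  13.5] [ 82.3 111.5] 16.017406463623047 z [0.0094 0.0257 0.0331 0.0832 0.1537]
scene board 3257 0.76 [617.7 240.9] [160.2 124.5] 88.94412231445312 z [0.002  0.0104 0.0114 0.0124 0.0143]
scene holder 2657 0.71 [643.1 -37.7] [123.2 273. ] 18.63796043395996 z [0.0043 0.0485 0.0802 0.1061 0.1091]
scene tin_bar 733 0.62 [626.8 -10. ] [ 82.5 137.5] 29.380584716796875 z [0.0284 0.037  0.096  0.1384 0.1533]
scene tin 785 0.79 [623.1  -2.2] [ 89.8 150. ] 26.182329177856445 z [0.0285 0.0403 0.0993 0.1392 0.1535]
  -0    2    3    1    0    3    2   -1    1    5   12   17   16   -2    0   -2   -1   11   23   22    2    2   -1    1   -1   -0   -1   23   26
  -0   -0    1   -4    1   -1    1   -2   -1   -3    1   -2   -1    2   -2   -1    1    0   2
[... 2396 characters left out ...]
    1  105  108  109   68   69   57  105  109  112  109    1    1   -3    1    1  nan   -0    0   -0   -1   -1   -3    4
  -3   -2   -1   -0    0   -3  108  111  105  106  106  107  108    2   -2   -1   -1   -1   -3    1    1   -1   -0   -4    1   -3   -0   -1    8
  -0    1   -2   -3   -2    0   33  108  109  107    1    1    3   -1   -1   -2    2   -0    1    5   -2    0    0   -1   -4   -1   -3    0   10
   3   -2    3   -0    1   -1    0    3    1    2    0   -0   -1    1   -1    1   -1    2   -0    0   -2   -1    2   -1    0    1    2    3   10
  -3   -1    1   -1   -0    0    1   -1   -1   -3   -2   -2   -0    2    1    1    0    0    1   -0   -1    1   -2    0   -1   -2    2    0   10
```

View pics/topz.png

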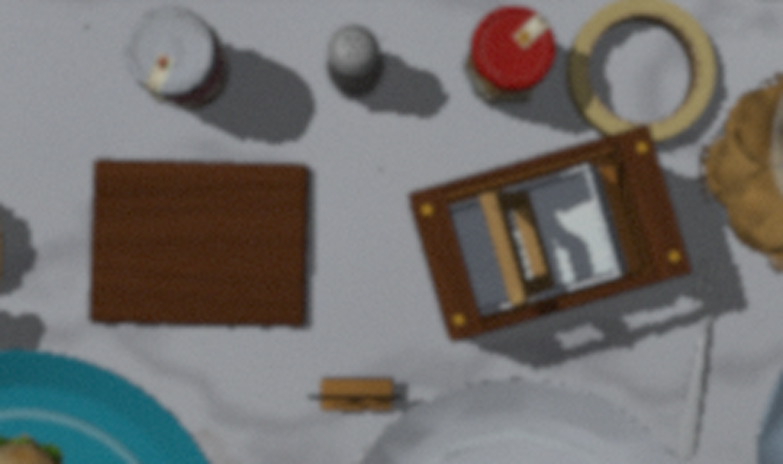

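View pics/scz.png

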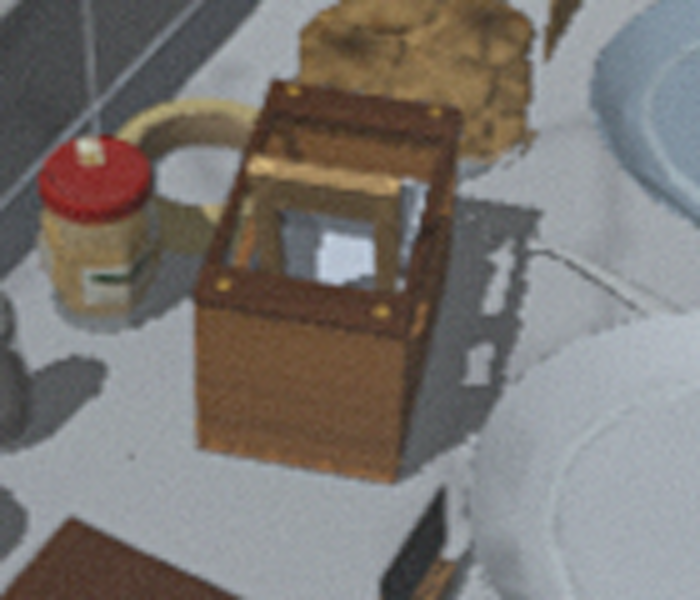

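```bash
cat >> h.py <<'E'
from scipy.spatial.transform import Rotation as Ro
def toolR(yaw,pitch=0.):
    s,c=np.sin(yaw),np.cos(yaw)
    L=np.array([[-s,c,0],[c,s,0],[0,0,-1]],float).T
    return Ro.from_rotvec(pitch*np.array([c,s,0]))*Ro.from_matrix(L)
def tq(yaw,pitch=0.): return toolR(yaw,pitch).as_quat()
E
python3 - <<'E'
from h import *
y=np.radians(15.5)
for p,pi in (([.66,.0,.25],0),([.62,.02,.2],np.radians(-14)),([.62,.02,.13],np.radians(-14)),([.617,.245,.2],0)):
    q=inverse_kinematics(p,tq(y,pi)); print(None if q is None else np.round(q,2))
move_ptp([.665,.0,.25],tq(y))
c=capture("wrist"); cv2.imwrite("pics/w1.png",c["image"]); np.savez("w1.npz",**c)
print(current_clock(),current_joint_pos().round(2))
W=cloud(c)
print(np.nanmedian(W[100:240,100:400,2]))
E
```

```text
[-0.1   0.42  1.34 -0.    1.38 -1.95]
[ 0.07  0.4   1.54 -0.26  1.17 -1.68]
[ 0.07  0.47  1.61 -0.28  1.03 -1.63]
[ 0.27  0.47  1.39 -0.    1.28 -1.57]
4.95 [-0.1   0.43  1.32  0.    1.39 -1.94]
0.024182029256790794
```

View pics/w1.png

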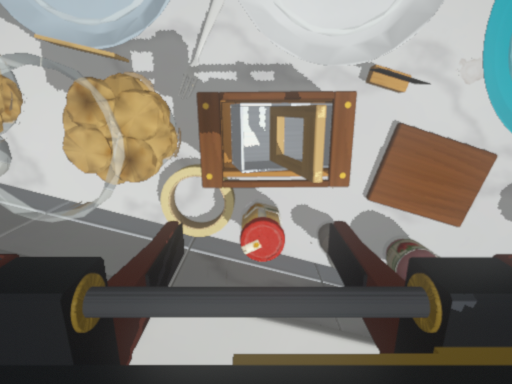

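```bash
cat >> h.py <<'E'
def rectify(c,z,cx,cy,yaw,half=(.09,.07),s=4000):
    # columns: +y of holder; rows: +x of holder downwards ; s px/m
    w,h=int(2*half[0]*s),int(2*half[1]*s)
    e1=np.array([-np.sin(yaw),np.cos(yaw)]);e2=np.array([np.cos(yaw),np.sin(yaw)])
    v,u=np.mgrid[:h,:w]; a=(u/s-half[0]);b=(v/s-half[1])
    X=np.stack([cx+a*e1[0]+b*e2[0],cy+a*e1[1]+b*e2[1],np.full(a.shape,z)],-1)
    p=X@c["R"].T+c["t"]; q=p@c["intrinsics"].T; q=q[...,:2]/q[...,2:]
    return cv2.remap(c["image"],q.astype(np.float32)[...,0],q.astype(np.float32)[...,1],cv2.INTER_CUBIC)
E
python3 - <<'E'
from h import *
c=dict(np.load("w1.npz")); W=cloud(c)
m=(W[...,2]>.098)&(W[...,2]<.116); m[:80]=0;m[205:]=0;m[:,:185]=0;m[:,365:]=0
P=W[m]; print("z frame",np.median(P[:,2]))
r=cv2.minAreaRect(P[:,:2].astype(np.float32)*1000);print(r)
n,l,st,ce=cv2.connectedComponentsWithStats(m.astype(np.uint8));print(st[1:].tolist())
yaw=np.radians(15.5)
im=rectify(c,.108,.6225,.0,yaw); cv2.imwrite("pics/r1.png",im)
# bar top points
m2=(W[...,2]>.14)&(W[...,2]<.165);m2[:90]=0;m2[205:]=0;m2[:,:230]=0;m2[:,365:]=0
P=W[m2];r=cv2.minAreaRect(P[:,:2].astype(np.float32)*1000);print("bar",r,np.percentile(P[:,2],[5,50,95]))
d=dict(np.load("d.npz"))
Wt=d["W"]
P=Wt[(Wt[...,2]>.098)&(Wt[...,2]<.116)&(abs(Wt[...,1])<.1)&(abs(Wt[...,0]-.62)<.09)];r=cv2.minAreaRect(P[:,:2].astype(np.float32)*1000);print("top frame",r)
P=Wt[(Wt[...,2]>.145)&(Wt[...,2]<.165)&(abs(Wt[...,1])<.1)&(abs(Wt[...,0]-.62)<.09)];r=cv2.minAreaRect(P[:,:2].astype(np.float32)*1000);print("top bar",r,np.median(P[:,2]))
E
```

```text
z frame 0.10708083464014508
((617.600341796875, 8.851791381835938), (99.22862243652344, 160.26544189453125), 15.900473594665527)
[[196, 91, 161, 98, 6128], [291, 106, 8, 12, 84], [290, 161, 12, 14, 95]]
bar ((607.156494140625, 40.55912780761719), (68.42207336425781, 13.10417652130127), 16.03888511657715) [0.14162857 0.15111718 0.15294757]
top frame ((618.1722412109375, 10.005271911621094), (99.04325103759766, 160.16574096679688), 15.949673652648926)
top bar ((607.2420043945312, 42.589935302734375), (68.53820037841797, 11.951303482055664), 16.35893440246582) 0.15215331873707477
```

View pics/r1.png

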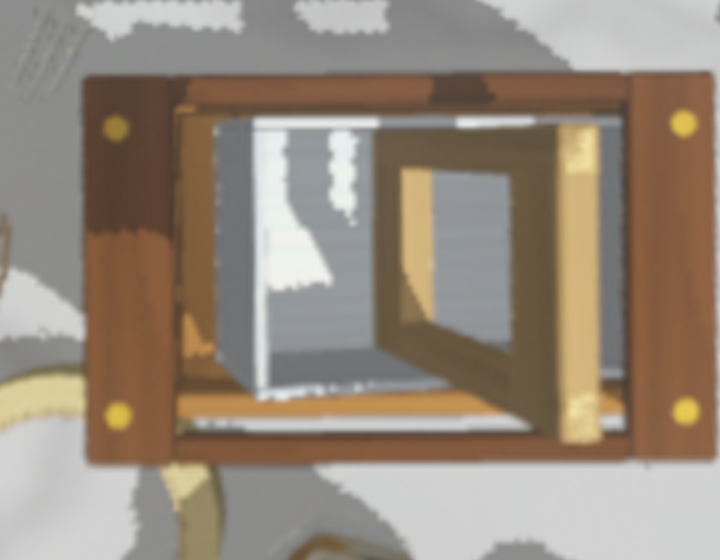

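```bash
python3 - <<'E'
from h import *
c=dict(np.load("w1.npz")); d=dict(np.load("d.npz"))
yaw=np.radians(15.95); e1=np.array([-np.sin(yaw),np.cos(yaw)]);e2=np.array([np.cos(yaw),np.sin(yaw)])
for n,W,cen in(("wrist",cloud(c),[.6174,.0089]),("top",d["W"],[.6182,.0100])):
    D=W[...,:2]-np.array(cen); H=np.stack([D@e2,D@e1,W[...,2]],-1)*1000
    H=H[~np.isnan(H[...,0])]
    x,y,z=H.T
    f=(abs(x)<28)&(y>-45)&(y<10)&(z>15)&(z<42)
    for it in range(4):
        A=np.c_[x[f],y[f],np.ones(f.sum())]; k=np.linalg.lstsq(A,z[f],rcond=None)[0]
        f2=abs(np.c_[x,y,np.ones(len(x))]@k-z)<4; f=f2&(abs(x)<28)&(y>-45)&(y<10)
    print(n,"floor",f.sum(),k,np.degrees(np.arctan(k[1])), "y range",np.percentile(y[f],[1,99]))
    b=(abs(x)<30)&(z>112)&(z<165)&(abs(y)<60)
    p=np.polyfit(z[b&(z<148)],y[b&(z<148)],1); print("bar face",(b&(z<148)).sum(),p,np.degrees(np.arctan(p[0])),"y at z=137:",np.polyval(p,137))
    t=b&(z>148); print("bar top",t.sum(),"y",np.percentile(y[t],[2,50,98]),"z",np.median(z[t]),"x all",np.percentile(x[(z>149)&(abs(y)<60)&(abs(x)<60)],[1,99]))
    t=(abs(x)<30)&(z>82)&(z<95)&(y<-20)&(y>-60); print("rim",t.sum(),np.percentile(y[t],[2,50,98]),np.percentile(z[t],[50,90]))
E
```

```text
wrist floor 1179 [-9.93891224e-04 -2.53241568e-01  2.27823122e+01] -14.210912681951038 y range [-36.94217336  -3.17302727]
bar face 722 [ 0.25482461 -8.4426829 ] 14.29611566751271 y at z=137: 26.468288105171027
bar top 805 y [29.27392009 33.87699892 39.43891217] z 151.55612440783065 x all [-9.12735857 50.04495915]
rim 233 [-39.6572026  -37.0215547  -34.81774378] [90.20618914 91.56868591]
top floor 570 [ 5.40326284e-03 -2.43187558e-01  2.39141669e+01] -13.668294773265252 y range [-42.5351212   -2.97247759]
bar face 85 [  0.27704256 -11.34691427] 15.484996392025174 y at z=137: 26.607916811116663
bar top 205 y [30.05997853 35.19968147 39.91365497] z 152.32996678431405 x all [-34.85013354  32.08840732]
rim 68 [-39.62382409 -36.21604793 -34.49081298] [91.34126692 93.2270945 ]
```

```bash
cat >> h.py <<'E'
YAW=np.radians(15.95); E1=np.array([-np.sin(YAW),np.cos(YAW)]);E2=np.array([np.cos(YAW),np.sin(YAW)])
CEN=np.array([.6174,.0089])
def hw(x,y,z): # holder-window frame mm -> world m
    p=CEN+E2*x/1000+E1*y/1000; return np.array([p[0],p[1],z/1000])
def tcp_for(bar,yaw,pitch,g=.019): return np.asarray(bar)+toolR(yaw,pitch).apply([0,0,g])
E
python3 - <<'E'
from h import *
t=np.radians(-14.2)
bar=hw(-1.,31.3,138)
R=toolR(YAW,t); zt=R.apply([0,0,1])
g=tcp_for(bar,YAW,t)
move_gripper(.027)
move_ptp(g-zt*.06,R.as_quat())
c=capture("wrist"); cv2.imwrite("pics/w2.png",c["image"]);np.savez("w2.npz",**c)
print(current_clock(),current_force(),current_finger_gap(),g,current_position())
E
```

```text
6.5583 [ 0.38988673  0.61035348 -0.57017662] 0.027160940599535305 [0.6091181  0.0342388  0.11958054] [0.60604124 0.04869229 0.17841753]
```

View pics/w2.png

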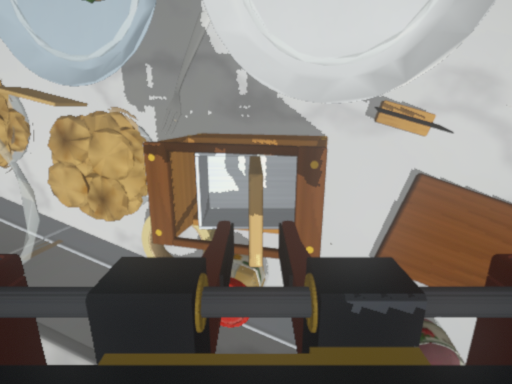

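```bash
python3 - <<'E'
from h import *
t=np.radians(-14.2)
g=tcp_for(hw(-1.,31.3,138),YAW,t)
f0=current_force()
print(servo_line(g,rate=.06,contact_N=6), current_position()-g, current_force()-f0)
f0=current_force();t0=current_torque()
move_gripper(0.0)
print(current_finger_gap(),current_force()-f0,current_torque()-t0,current_clock())
for n in("wrist","top"):
    c=capture(n); cv2.imwrite(f"pics/{n}3.png",c["image"]);np.savez(f"{n}3.npz",**c)
E
```

```text
False [0.00033867 0.00014254 0.0004037 ] [ 0.08985615 -0.6633706   0.42882829]
0.010114695543833555 [-0.64216712  0.80473923  2.01530171] [-0.25142969 -0.0900292   0.04000621] 8.1167
```

View pics/wrist3.png

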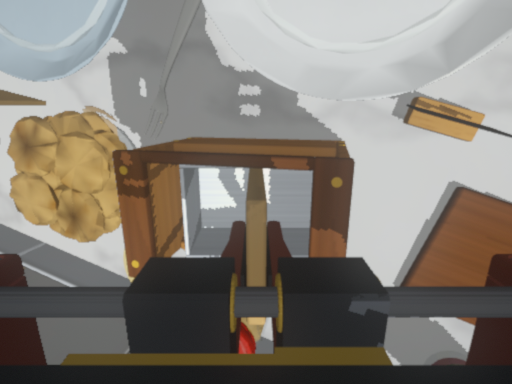

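View pics/top3.png

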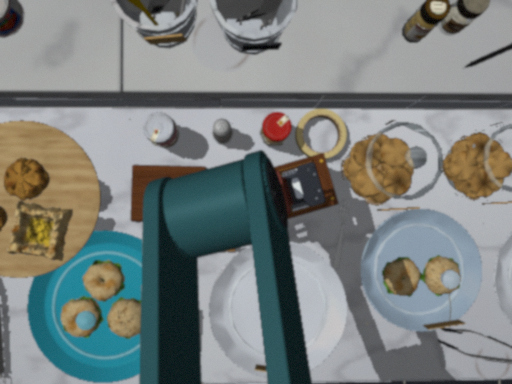

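```bash
python3 - <<'E'
from h import *
T=14.2
f0=current_force()
cor=None
for f in np.linspace(0,1,11)[1:]:
    a=np.radians(-T*(1-f))
    py=-52.2-2.8*f; pz=32.3+min(2.7*f,1e9)
    s,co=np.sin(-a),np.cos(-a)
    bar=hw(-1.,py+55*co+123*s,pz-55*s+123*co)
    g=tcp_for(bar,YAW,a)
    hit=servo_line(g,tq(YAW,a),rate=.025,contact_N=15)
    F=current_force()-f0
    print(round(f,1),hit,(np.r_[F@np.r_[E2,0],F@np.r_[E1,0],F[2]]).round(1),current_torque().round(2),(current_position()-g).round(4))
    if hit: break
print(current_clock(),current_finger_gap())
for n in("wrist","scene"):
    c=capture(n); cv2.imwrite(f"pics/{n}4.png",c["image"]);np.savez(f"{n}4.npz",**c)
E
```

```text
0.1 False [ 1.2 -1.8 -4.2] [ 0.01 -0.16  0.08] [ 0.0005 -0.0002  0.0002]
0.2 False [ 1.9 -1.4 -6.5] [-0.06 -0.28  0.01] [ 0.     -0.0002 -0.0002]
0.3 False [ 0.8 -1.  -6.4] [ 0.07 -0.08  0.  ] [-0.0007 -0.0001 -0.0005]
0.4 False [ 0.9 -1.9 -8.4] [0.16 0.07 0.02] [-0.0004 -0.0001 -0.0004]
0.5 False [-0.4 -0.6 -7.8] [ 0.21  0.01 -0.03] [-0.0001 -0.0001 -0.0001]
0.6 False [ 0.6 -1.  -7.5] [0.18 0.03 0.02] [ 0.0001 -0.0001 -0.    ]
0.7 False [ 0.7 -2.2 -7.2] [0.09 0.04 0.02] [ 0.0001 -0.0002  0.    ]
0.8 False [-0.2 -1.4 -6.8] [0.1  0.05 0.  ] [ 0.0001 -0.0002  0.    ]
0.9 False [-0.4 -1.5 -7.2] [ 0.09 -0.01 -0.  ] [ 0.0001 -0.0002  0.    ]
1.0 False [ 0.1 -1.3 -7.2] [ 0.06 -0.   -0.01] [ 0.0002 -0.0003  0.    ]
11.05 0.010038617165432893
```

View pics/wrist4.png

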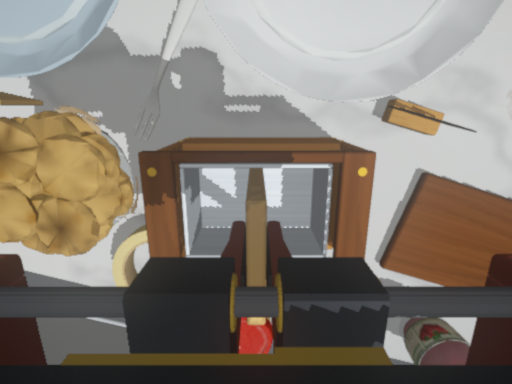

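View pics/scene4.png

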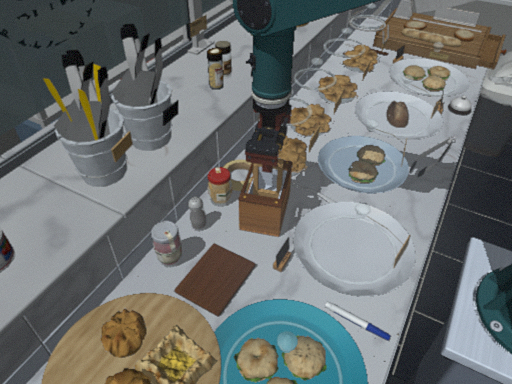

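```bash
python3 - <<'E'
from h import *
c=dict(np.load("wrist4.npz"))
print("cam in hw", (lambda C:((C[:2]-CEN)@E2*1000,(C[:2]-CEN)@E1*1000,C[2]))(-c["R"].T@c["t"]))
a=rectify(c,.108,*CEN,YAW,(.09,.06),4400); b=rectify(c,.095,*CEN,YAW,(.09,.06),4400)
cv2.imwrite("pics/r4.png",np.vstack([a[:280],b[:280]]))
W=cloud(c); D=W[...,:2]-CEN; H=np.stack([D@E2,D@E1,W[...,2]],-1)*1000; x,y,z=H[~np.isnan(H[...,0])].T
for lo,hi in((-60,-50),(50,60)):
    t=(abs(x+15)<18)&(z>85)&(z<99)&(y>lo)&(y<hi); print("rim",lo,t.sum(),np.percentile(y[t],[2,50,98]) if t.sum() else 0,np.percentile(z[t],[25,50,75]) if t.sum() else 0)
f=(x<10)&(x>-33)&(abs(y)<45)&(z>30)&(z<44)
A=np.c_[x[f],y[f],np.ones(f.sum())]; k=np.linalg.lstsq(A,z[f],rcond=None)[0];print("floor",f.sum(),k,np.degrees(np.arctan(k[:2])))
b=(x<0)&(z>130)&(z<165)&(abs(y)<20);print("bar",np.percentile(y[b],[2,50,98]),np.median(z[b]))
t=(abs(z-108)<4)&(abs(x+15)<22);print("win",np.percentile(y[t&(y<0)],[2,98]),np.percentile(y[t&(y>0)],[2,98]))
E
```

```text
cam in hw (np.float64(-75.68210267499582), np.float64(-0.5675224015972511), np.float64(0.30022299304308864))
rim -60 330 [-55.65504999 -53.13544639 -52.60141453] [90.60238963 94.31280743 95.13839113]
rim 50 326 [50.8783791  51.43052002 53.84574379] [90.70117059 94.18921125 95.01572103]
floor 2910 [-6.46745553e-04 -9.52713194e-04  3.81805449e+01] [-0.03705579 -0.05458643]
bar [-13.96576365  -0.96866901  12.47398494] 152.55548278293264
win [-78.98961895 -57.1040828 ] [56.79499809 78.66998297]
```

View pics/r4.png

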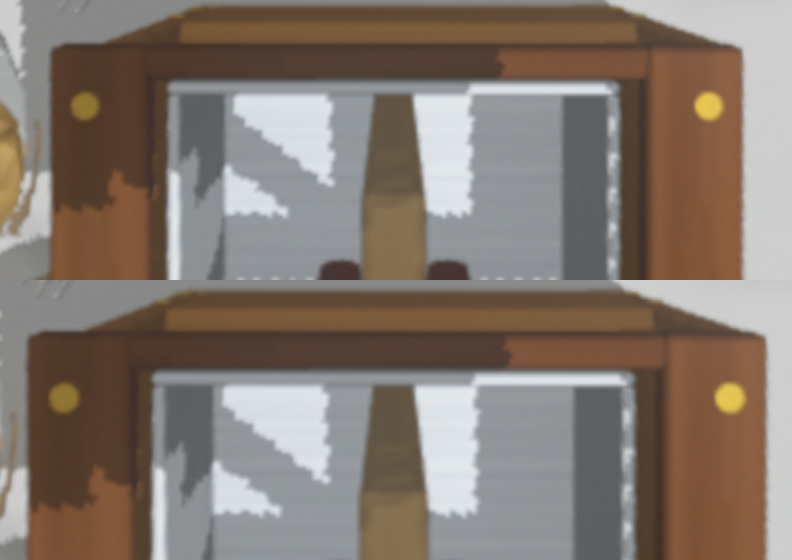

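```bash
python3 - <<'E'
from h import *
f0=current_force()
p=current_position()
g=tcp_for(hw(0,0.8-2.8+2.8,35+123),YAW,0)
print((g-p)*1000)
servo_line(g,tq(YAW),rate=.02,contact_N=8)
for dz in (10,25,45,75,95):
    hit=servo_line(g+np.array([0,0,dz/1000]),rate=.04,contact_N=5)
    F=current_force()-f0
    print(dz,hit,(np.r_[F@np.r_[E2,0],F@np.r_[E1,0],F[2]]).round(1),((current_position()-g)*1000).round(1))
    if dz==10:
        c=capture("wrist"); cv2.imwrite("pics/w5.png",c["image"])
    if hit: break
c=capture("wrist"); cv2.imwrite("pics/w6.png",c["image"]);print(current_clock(),current_finger_gap())
E
```

```text
[0.85012113 0.96612317 0.07962851]
10 False [-0.2  0.1 -0.4] [ 0.4 -0.1 10.6]
25 False [-0.2 -0.3  0.6] [ 0.2 -0.  25.4]
45 False [-1.3 -0.5 -0. ] [ 0.   0.  45.1]
75 False [-0.4 -0.3  0.2] [-0.2  0.  74.8]
95 False [-0.   0.9  0.6] [ 0.  -0.  95.1]
14.625 0.009488437848189993
```

View pics/w6.png

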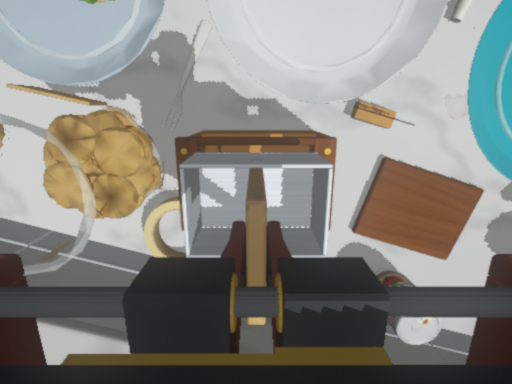

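```bash
cat > bd.py <<'E'
from h import *
def board(c,reg):
    # contour of region mapped onto z=12 mm plane
    m=cv2.morphologyEx(reg.astype(np.uint8),cv2.MORPH_OPEN,np.ones((3,3)))
    cs,_=cv2.findContours(m,cv2.RETR_EXTERNAL,cv2.CHAIN_APPROX_NONE); k=max(cs,key=cv2.contourArea)[:,0].astype(float)
    r=np.c_[(k-[c["intrinsics"][0,2],c["intrinsics"][1,2]])/c["intrinsics"][0,0],np.ones(len(k))]@c["R"]
    C=-c["R"].T@c["t"]; X=C+r*((.012-C[2])/r[:,2:3])
    return cv2.minAreaRect((X[:,:2]*1000).astype(np.float32))
E
python3 - <<'E'
from bd import *
t=capture("top"); it=np.load("d.npz")["it"]
def seg(im):
    b,g,r=[im[...,i].astype(int) for i in range(3)]
    return (r-b>12)&(r<150)
m=seg(it);m[:150]=0;m[235:]=0;m[:,:118]=0;m[:,220:]=0; print(m.sum(),board(t,m))
w=dict(np.load("w1.npz")); m=seg(w["image"]);m[:115]=0;m[232:]=0;m[:,:362]=0;m[:,500:]=0;print(m.sum(),board(w,m))
r=silhouettes("top","board"); 
w=capture("wrist"); r=silhouettes("wrist","board");print(r and (r[0]["xy"],board(w,r[0]["region"])))
w=dict(np.load("w1.npz"));cv2.imwrite("pics/m1.png",(seg(w["image"])*255).astype(np.uint8))
E
```

```text
4112 ((615.8920288085938, 244.9963836669922), (147.97207641601562, 112.2696533203125), 88.90475463867188)
8363 ((614.111572265625, 240.51351928710938), (149.9276885986328, 112.87638854980469), 88.44414520263672)
([417.1, 210.3], ((614.0469360351562, 240.34092712402344), (151.34332275390625, 113.32095336914062), 88.53748321533203))
```

```bash
python3 - <<'E'
from bd import *
yb=np.radians(-1.5)
p=current_position()
servo_line(p+[0,0,.03],rate=.1)
move_ptp([.70,.241,.30],tq(yb))
w=capture("wrist");cv2.imwrite("pics/w7.png",w["image"]);np.savez("w7.npz",**w)
r=silhouettes("wrist","board")
print(len(r),current_clock(),current_joint_pos().round(2)); print(r and (r[0]["xy"],board(w,r[0]["region"])))
t=capture("top");cv2.imwrite("pics/t7.png",t["image"])
E
```

```text
1 16.35 [ 0.24  0.52  1.06 -0.    1.56 -1.31]
([257.1, 103.5], ((614.7880859375, 242.80331420898438), (148.93011474609375, 114.15290069580078), 87.86050415039062))
```

View pics/w7.png

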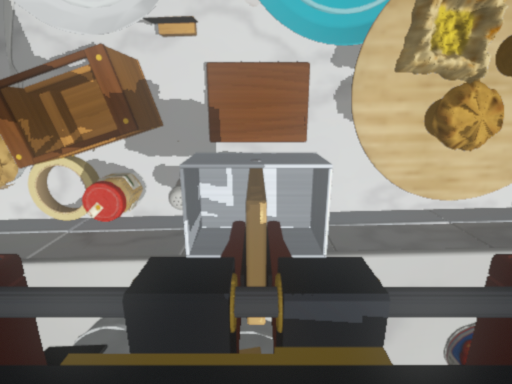

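```bash
python3 - <<'E'
from h import *
c=dict(np.load("w7.npz"))
yb=np.radians(-1.6); s=4000
im=rectify(c,.012,.615,.243,yb,(.1,.08),s); cv2.imwrite("pics/r7.png",im)
g=cv2.GaussianBlur(im[...,0].astype(np.float32),(0,0),4)
gx=cv2.Sobel(g,cv2.CV_32F,1,0);gy=cv2.Sobel(g,cv2.CV_32F,0,1)
def fit(a,b): 
    k=np.polyfit(a,b,1); r=abs(np.polyval(k,a)-b); k=np.polyfit(a[r<3*np.median(r)+.5],b[r<3*np.median(r)+.5],1); return k
rows=np.arange(150,490,4); L=np.array([np.argmin(gx[r,50:200])+50 for r in rows]);R=np.array([np.argmax(gx[r,600:760])+600 for r in rows])
cols=np.arange(150,650,4); T=np.array([np.argmin(gy[20:170,q])+20 for q in cols]);B=np.array([np.argmax(gy[470:630,q])+470 for q in cols])
kl,kr,kt,kb=fit(rows,L),fit(rows,R),fit(cols,T),fit(cols,B)
for n,k,a in(("L y",kl,320),("R y",kr,320),("T x",kt,400),("B x",kb,400)): print(n,np.degrees(np.arctan(k[0])),np.polyval(k,a)/4-(100 if 'y' in n else 80))
E
```

```text
L y 1.405851337771863 -73.30537314231546
R y 0.08397851057839453 74.82426226304483
T x -0.11292073057768323 -57.06990160366966
B x -0.08475544612222928 55.71326036866361
```

View pics/r7.png

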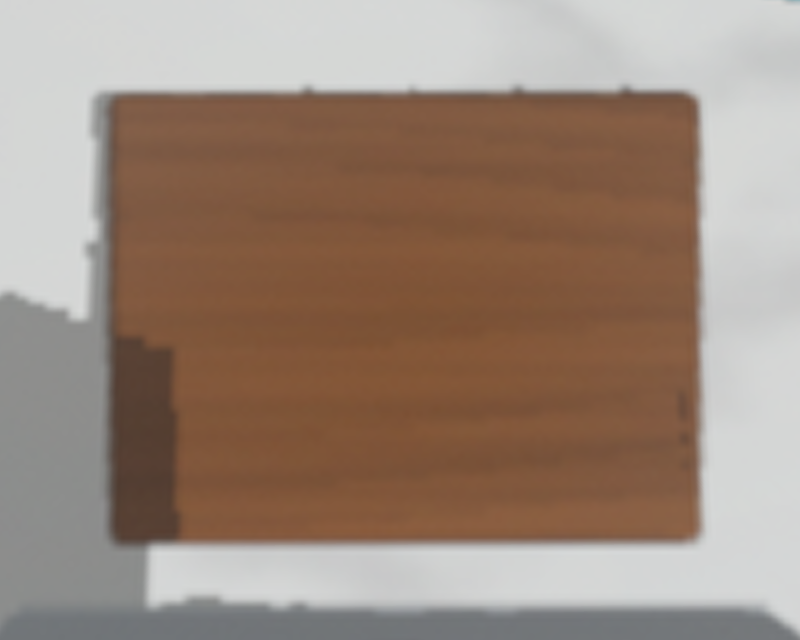

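```bash
python3 - <<'E'
from h import *
yb=np.radians(-1.5)
g=np.array([.6155,.244,.012+.123-.019+.05])
move_ptp(g+[0,0,.05],tq(yb))
servo_line(g,tq(yb),rate=.1,contact_N=8)
for n in("wrist","top","scene"):
    c=capture(n);cv2.imwrite(f"pics/{n}8.png",c["image"]);np.savez(f"{n}8.npz",**c)
print(current_clock())
c=dict(np.load("scene8.npz"));cv2.imwrite("pics/s8z.png",cv2.resize(c["image"][160:330,140:300],None,fx=3.5,fy=3.5,interpolation=cv2.INTER_CUBIC))
E
```

```text
17.75
```

View pics/wrist8.png

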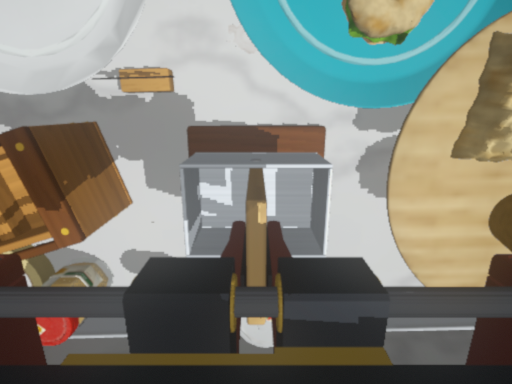

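View pics/s8z.png

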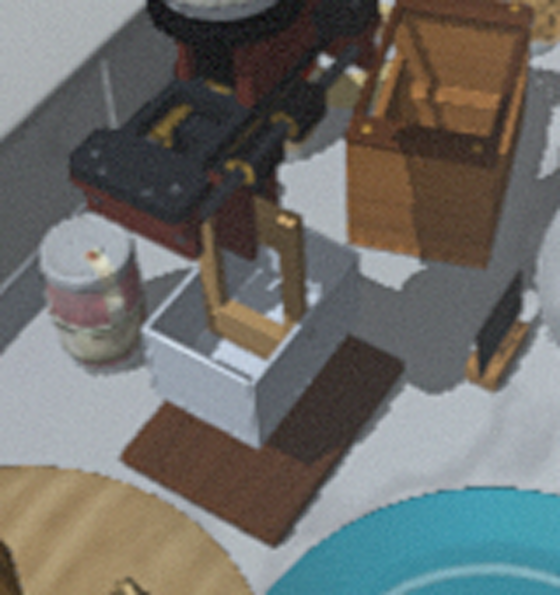

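View pics/top8.png

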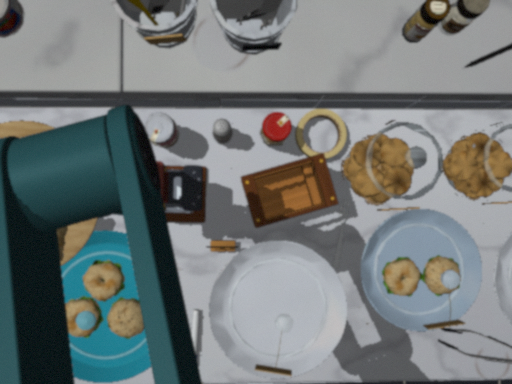

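```bash
python3 - <<'E'
from h import *
yb=np.radians(-1.5)
g=np.array([.6155,.244,.012+.123-.019+.004])
print(servo_line(g,tq(yb),rate=.06,contact_N=5),current_clock())
for n in("wrist","scene"):
    c=capture(n);np.savez(f"{n}9.npz",**c);cv2.imwrite(f"pics/{n}9.png",c["image"])
    cen=np.array([.6155,.244])
    a=rectify(c,.012,*cen,yb,(.1,.08),3900);b=rectify(c,.016+.06,*cen,yb,(.1,.08),3900)
    cv2.imwrite(f"pics/r9{n}.png",np.vstack([a[:300],b[:300]]) if n=="wrist" else np.hstack([a[:,:400],a[:,380:]]))
c=dict(np.load("scene9.npz"));cv2.imwrite("pics/s9z.png",cv2.resize(c["image"][160:330,140:300],None,fx=3.5,fy=3.5,interpolation=cv2.INTER_CUBIC))
E
```

```text
False 18.6667
```

View pics/r9wrist.png

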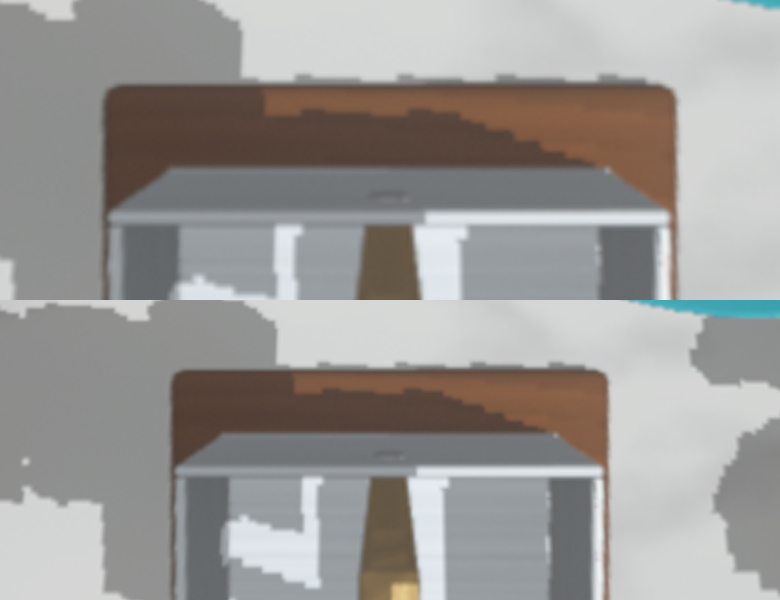

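View pics/s9z.png

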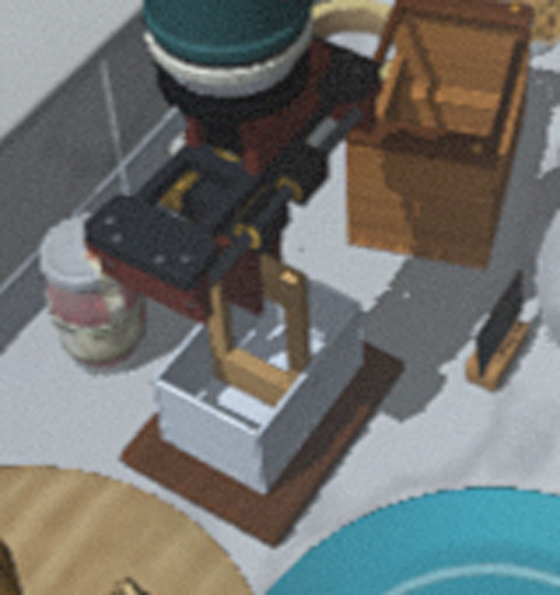

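View pics/r9scene.png

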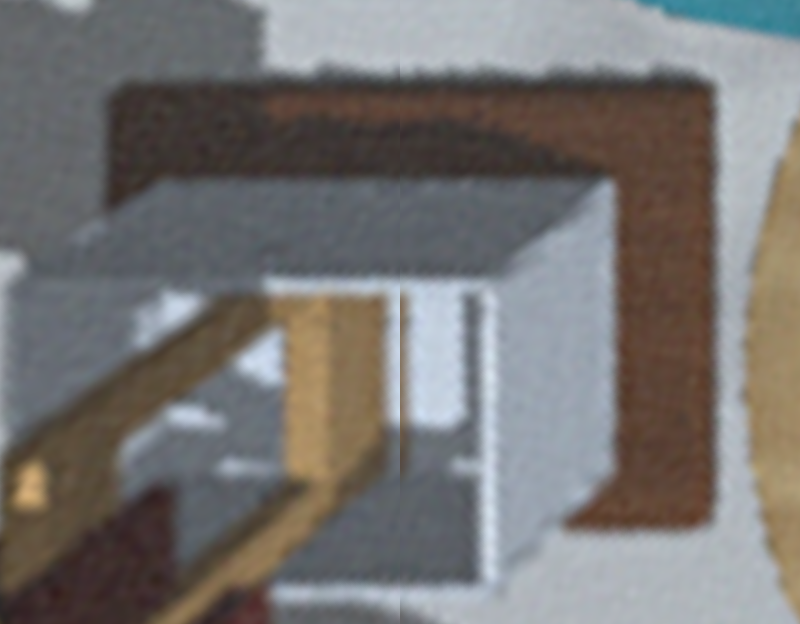

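```bash
python3 - <<'E'
from h import *
yb=np.radians(-1.5)
g=np.array([.6155,.244,.012+.123-.019-.004])
f0=current_force()
print(servo_line(g,tq(yb),rate=.012,contact_N=3),current_position(),current_force()-f0,current_clock())
for n in("wrist","scene"):
    c=capture(n);np.savez(f"{n}10.npz",**c)
    cen=np.array([.6155,.244])
    a=rectify(c,.012,*cen,yb,(.1,.08),3900)
    cv2.imwrite(f"pics/r10{n}.png",a)
E
```

```text
True [0.61552295 0.24392873 0.1150053 ] [-0.97978072  0.03342937  7.68414756] 19.25
```

View pics/r10wrist.png

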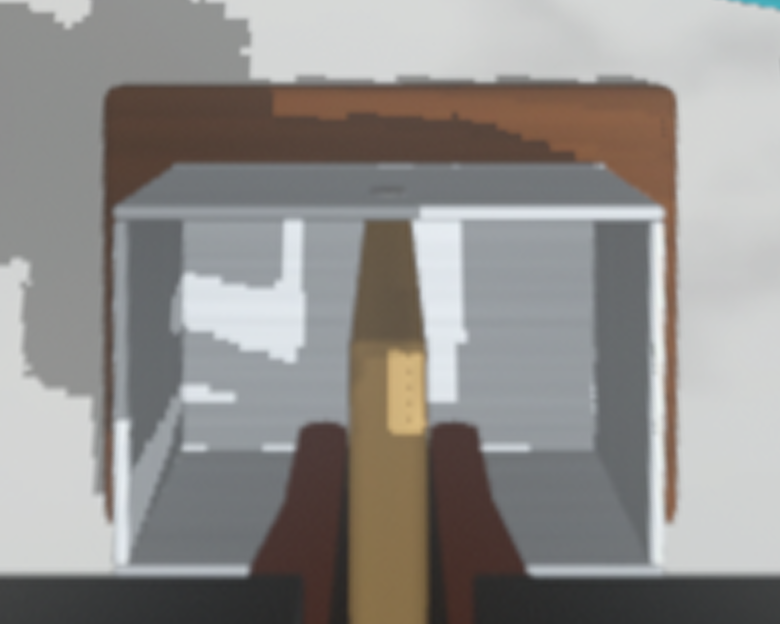

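View pics/r10scene.png

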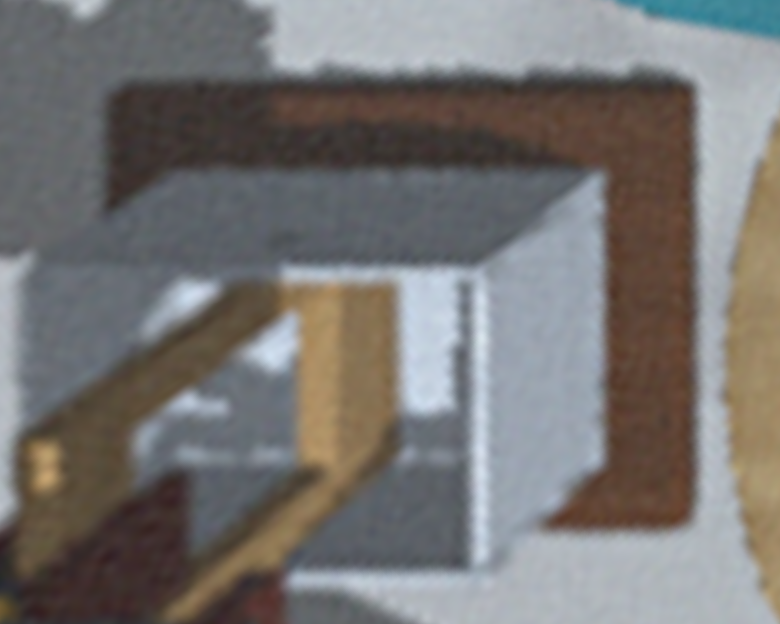

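```bash
python3 - <<'E'
from h import *
yb=np.radians(-1.5);e1=np.array([-np.sin(yb),np.cos(yb)]);e2=np.array([np.cos(yb),np.sin(yb)]);cen=np.array([.6155,.244])
for n in("wrist10","scene10"):
    c=dict(np.load(n+".npz"));W=cloud(c);D=W[...,:2]-cen;H=np.stack([D@e2,D@e1,W[...,2]],-1)*1000
    H=H[~np.isnan(H[...,0])];x,y,z=H.T
    f=(x>-54)&(x<-43)&(abs(y)<60);print(n,"board z",np.median(z[f]),"table z",np.median(z[(x>-75)&(x<-64)&(abs(y)<60)]))
    f=(x>-54)&(x<-43)&(abs(y)<95)&(z>7)&(z<18);print(" board y",np.percentile(y[f],[.5,99.5]),f.sum())
    f=(abs(y)<70)&(z>9)&(z<18)&(abs(x)<80);print(" board x",np.percentile(x[f],[.5,99.5]))
    f=(abs(y)<70)&(z>20)&(z<65)&(x>-50)&(x<-32);print(" near face x",np.median(x[f]),"y",np.percentile(y[f],[.5,99.5]),f.sum(),"slope deg x/y",np.degrees(np.polyfit(y[f],x[f],1)[0]), "x/z",np.degrees(np.polyfit(z[f],x[f],1)[0]))
    f=(x>-30)&(x<25)&(z>20)&(z<65)&(y>48)&(y<62);print(" +y face y",np.median(y[f]),f.sum())
    f=(z>69)&(z<77)&(abs(y)<62)&(abs(x)<50);print(" rim z",np.median(z[f]),"y",np.percentile(y[f],[.5,99.5]),"x",np.percentile(x[f],[.5,99.5]))
E
```

```text
wrist10 board z 11.226991805864909 table z -1.1337251414880707
 board y [-73.86548435  73.18274708] 1972
 board x [-56.69882348  34.40623161]
 near face x -37.69462206777746 y [-54.19657127  52.84287105] 1224 slope deg x/y 0.016838365519673926 x/z 0.17028196806890517
 +y face y 51.23961041642017 737
 rim z 70.85863275380095 y [-55.61229742  54.04065543] x [-37.79450329  35.30394419]
scene10 board z 506.7336456898312 table z 513.1886851691738
 board y [-72.47141981  74.54092278] 329
 board x [-57.6967575   54.56400078]
 near face x -37.336761566784595 y [-53.13736894  55.20359516] 411 slope deg x/y 0.3866242249541089 x/z -0.05836872875316359
 +y face y 54.46518486639479 256
 rim z 71.3167195479924 y [-55.1254056   55.45082884] x [-38.42496034  37.1814298 ]
```

```bash
python3 - <<'E'
from h import *
p=current_position()
move_gripper(.03); sleep(.3)
servo_line(p+[0,0,.10],rate=.1)
print(current_finger_gap(),current_clock())
move_ptp([.45,.10,.35],tq(np.radians(-1.5)))
sleep(.3)
yb=np.radians(-1.5);e1=np.array([-np.sin(yb),np.cos(yb)]);e2=np.array([np.cos(yb),np.sin(yb)]);cen=np.array([.6155,.244])
for n in("top","scene"):
    c=capture(n);cv2.imwrite(f"pics/{n}11.png",c["image"]);W=cloud(c);D=W[...,:2]-cen;H=np.stack([D@e2,D@e1,W[...,2]],-1)*1000
    H=H[~np.isnan(H[...,0])];x,y,z=H.T
    f=(z>65)&(z<78)&(abs(y)<65)&(abs(x)<50);
    print(n,"rim z",np.median(z[f]),"y",np.percentile(y[f],[1,99]),"x",np.percentile(x[f],[1,99]))
    f=(z>7)&(z<17)&(abs(y)<85)&(abs(x)<70);print("board y",np.percentile(y[f],[1,99]),"x",np.percentile(x[f],[1,99]))
    f=(z>143)&(z<155)&(abs(y)<30)&(abs(x)<50);r=cv2.minAreaRect(H[f][:,:2].astype(np.float32)) if f.sum()>3 else None;print("bar",r)
print(current_clock(),current_position())
E
```

```text
0.030304987647289866 21.3417
top rim z 71.68748676639899 y [-54.51325244  55.45201318] x [-37.02437567  37.77994969]
board y [-73.03408504  74.24518325] x [-56.38732974  56.77829386]
bar ((0.7413215637207031, 0.6323037147521973), (67.5687484741211, 10.718331336975098), 0.40724992752075195)
scene rim z 70.33219967293155 y [-54.81469829  55.5177471 ] x [-38.15394806  37.2576509 ]
board y [-70.27324574  75.18145464] x [-57.52402172  53.46601002]
bar ((-1.3787841796875, 0.19083166122436523), (11.939377784729004, 68.77383422851562), 88.95536041259766)
22.75 [0.4502103  0.10022845 0.34954991]
```

View pics/scene11.png

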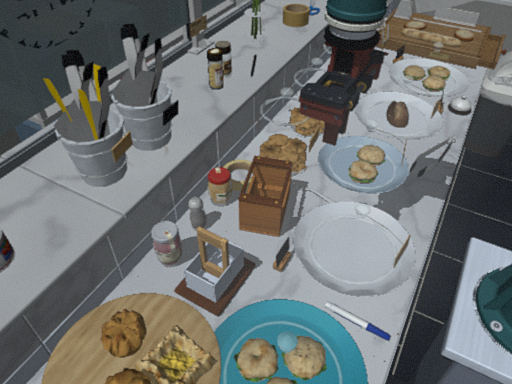

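View pics/top11.png

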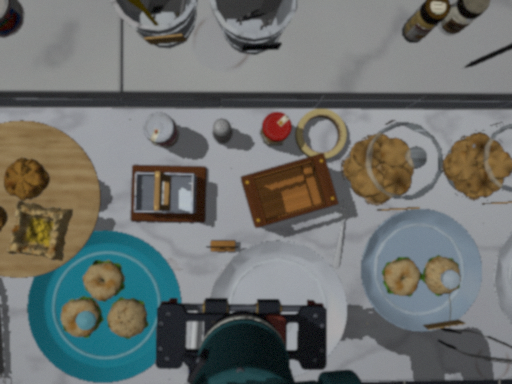

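The top view shows the tin at about (165,192), upright and centred on the board. The other things stand where they were, and the arm is clear of everything. I'm handing in.

```bash
python3 -c "
from bench import *
close_job(); print(current_clock())"
```

```text
the job is handed in; nothing more can be done
the job is handed in; nothing more can be done
```

The tin is out of the holder and standing upright in the middle of the serving board, lined up lengthwise. I handed the job in at about 23 s of the 72 s allowed.

- **Levelling:** I gripped the bar at the tin's own tilt of 14.2° and turned it level about the step. The force on the tool changed by less than 9 N. A camera check then showed the tin level to about 0.05°.
- **Lifting out:** The tin sat about 0.8 mm off the middle of the frame's window, so I corrected that first. It came up through the window with no catch, with force changes under 2 N.
- **Setting down:** I lowered it slowly onto the board until it touched, with about 8 N at contact, then opened the gripper and moved the arm clear.
- **Final check, top camera:** The tin is within about 0.5 mm of the board's centre and within about 0.5° of its length. Its rim is at about 72 mm, which matches the tin standing flat on the 12 mm board. The other objects look unmoved in the pictures.
- **Where the cameras disagreed:** Before the final placing, the cameras differed by up to about 4 mm on the board's absolute position. I therefore placed the tin by its gaps to the board's edges. Those agreed within about 1 mm in the depth readings. One reading taken from a scene-camera picture suggested 2.6 mm off along the board's length, and neither the depth data nor the final top view showed that.

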